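Start the air supply block in the right order

TASK

Start up the row of air valves on the bench with your fingertips: push the wide mushroom plunger fully in (it stays in), then press the far, ridged end of the rocker down until it has tipped over fully, and last press the square key fully down and let it come back up. Keep to this order, do not press the narrow mushroom plunger, and leave the loose things around the block where they stand; nothing needs gripping or lifting.

Things in the scene. Friction and masses are not known exactly. Their poses are not given: they have to be found in the camera images.
- base_plate: fixed aluminium plate 110 x 350 x 12 mm; origin: centre of its underside; y along the row, x to the rear (brass ports). On it four grey valve modules 92 x 74 x 50 mm, tops 62 mm above the bench, at y = -117, -39, 39, 117 mm, turned as the plate; which stands where changes from run to run. All controls are black and pressed straight down
- supply_plunger_top (a point): centre of the flat top of the wide mushroom plunger (38 mm across, flat part 30 mm), 24 mm above its module's top when out; moves with the plunger
- supply_plunger (a joint): travel of the wide plunger: 0 = out, 0.008 m = fully in. Friction of about 4 N, no spring: it stays where it is pushed
- rocker_ridged_end (a point): point to press on the rocker's ridged end: on its upper face, 22 mm from the pivot, on the rear (plate +x) side; 83 mm above the bench when up (start), 74 mm when down; moves with the rocker. The rocker is 60 mm (plate x) x 30 mm, with three small ridges across this end; both halves rise 0.12 rad outward from the middle
- rocker_plain_end (a point): the same point on the plain end of the rocker, on the front (plate -x) side; low at the start
- rocker (a joint): angle of the rocker, rad: about -0.22 = plain end down (start), +0.22 = ridged end fully down. The ridged end sinks about 10 mm in all. Friction asks about 3 N at the press point; no spring, it stays where it is left
- start_key_top (a point): centre of the flat top of the square key (28 x 28 mm), 15 mm above its module's top when up; moves with the key
- start_key (a joint): travel of the square key: 0 = up, 0.006 m = fully down. Spring: about 1.6 N to begin, 4 N when fully down; it returns by itself
- dump_plunger_top (a point): centre of the top of the narrow mushroom plunger (22 mm across), 22 mm above its module's top; not to be pressed
- dump_plunger (a joint): travel of the narrow plunger: 0 = up, 0.006 m = down; sprung as the square key
- grease_tin: loose green tin with a light lid, 62 mm across, 42 mm high, standing in front of the plate; origin at the centre of its underside
- steel_bracket: loose bright zinc bracket 34 x 64 x 50 mm, standing in front of the plate; origin at the centre of its underside
- pin_gauge: loose pin gauge 14 x 100 x 12 mm, lying behind the plate; origin at the centre of its underside
- knob_spare: loose black ball knob 29 mm across, 33 mm high, standing beside the plate's right end; origin at the centre of its underside

How it is judged:
By the outcome, as a careful person would: the job done as asked, in the order asked, and still so for the second after the job is handed in, with the robot touching nothing.
It also fails if it takes over 42 s, if anything falls off the work surface, if the arm or the gripper's body presses on something with over 40 N, if the wrist force passes 120 N, or if a joint passes its speed limit or range.

ROBOT

A 7-joint arm with a two-finger parallel gripper is mounted at the origin on a cart in front of the work surface, level with it; the furniture and walls round the work are solid. World frame = base frame: x ahead of the robot, y to its left, z up, the work surface at z = 0. Lengths are in mm, angles in rad, forces in N, time in s.
With the tool pointing down it reaches from about 350 to 775 mm from the base axis. Payload 3.1 kg.
Tool frame: the origin (TCP) lies at the very end of the fingers, on their centre line; the grasp point (between the pads) lies 19 mm behind it (env.tcp_to_grasp is the distance from the TCP to the grasp point, in mm); z points along the fingers, y is the direction in which the jaws open and shut (so a half turn about z gives the same grasp; the last joint's range is limited). The gripper opens to 85 mm and grips with 20 to 120 N. Pads are 22 mm wide; open, the fingers measure 114 mm over their backs; the gripper's body (76 mm by 85 mm) begins 54 mm behind the grasp point. The pads swing forward as they close: fully open they stand 13 mm farther back than shut.
Start: joints at [1.249, 0.311, 0.014, 1.512, -0.004, 1.319, -0.027], TCP at [151.923, -528.618, 231.304] pointing down, gripper open.
Joint ranges: [-2.7, 2.7], [-0.3, 1.91], [-1.27, 1.3], [0.12, 2.57], [-1.44, 4.58], [0.2, 2.03], [-3.05, 3.05]. Speed limits (rad/s): [2.79, 2.79, 3.14, 3.14, 3.14, 3.14, 3.14].

INTERFACE

Orientations are given as a rotation vector (axis times angle).
In Python, from bench import env, imaging gives the robot as it stands.
- The arm moves only by the tool arm_command, never from a script. Its argument "deltas" is a list that holds one entry, the list of rows, each a list of 4 numbers: the shift along the world's x, y, z in mm, then the turn about the world's z in degrees. In form: [[[dx, dy, dz, spin], ...]]. A call has exactly 8 rows; each row shifts and turns the pose as measured when the row begins; what a row does not reach is not made up. A row lasts 1/10 s, in which the tool goes at most 50 mm and 8.59 degrees, less where a joint would pass 70% of its speed; a pose out of reach is approached as far as the arm can. A call is refused whole if a number of a shift passes 50 or a number of a turn 8.59, either way. A call with a gripper value outside its range is refused whole. "jaw" is the finger opening in mm, from 0 to 85.4, set as the call begins (left out, the last holds). The fingers move at their own pace and stop on an object; "force" is the grip in N (left out, the last holds). Time passes only in rows, so rows that do not move let the fingers close, or fill a call up. It gives the time, the measured TCP pose, the force and the opening at its end, in the units of the state.
- env.get_obs(): the state, without advancing time (a new reading comes with each control period).
- imaging.snapshot(name): name is "scene" or "top"; returns (picture, depth): 384x512x3 uint8, red, green, blue; 384x512 float32, mm along the optical axis (not along the pixel's ray), 0 where there is no reading.
- imaging.calibration(name): a dict with "fov_y" (degrees; the focal length in pixels is half the picture's height over the tangent of half this angle, whatever the lens; pixels are square), "cx", "cy" (the principal point, pixels), "R" (3x3) and "t" (3): a world point X has camera coordinates R X + t. Camera axes: x right, y down, z forward; pixel columns grow to the right and rows downward; lengths in mm; the calibration is good to about 2 mm. A picture is of the moment at which its call begins. calibration takes no time and is no camera call.
- env.job_done(): hands the job in, once; it reports no verdict.
The state is a dict: "time": time; "qpos": joint angles; "dq": joint speeds; "tau": joint torques, N m; "eef_pos": TCP position; "eef_rot": TCP orientation; "force": force on the tool from outside, world axes, zero at the start; "ft_torque": the same for the moment, N m; "gripper_width": finger opening in mm.
Only numpy, scipy, OpenCV 4.12 (cv2) and the standard library are available. Lean on these libraries where they do the work, as an engineer would, in place of code of your own. Each camera call takes 0.05 s, during which the arm holds its last target. There are 200 camera calls.

## Working session

There is one attempt and no reset: what is moved stays moved. The work goes in short steps, Python scripts to look and compute and a tool call to move; the robot and the scene stay as the last step left them, time stands still between calls to the robot, and variables do not carry over. Pictures are saved under pics/ and viewed, about 8 in all and at most 12, crops included, and the job is handed in when it is done.

Besides the shell and the picture viewer there is one more tool, called as name([rows], argument=value, ...), one row to a line, values as JSON. arm_command: Moves the arm, as the interface text tells. Its arguments: {"type":"object","properties":{"deltas":{"type":"array","items":{"type":"array","items":{"type":"array","items":{"type":"number"}}}},"jaw":{"type":"number"},"force":{"type":"number"}},"required":["deltas"]}

```bash
mkdir -p pics; cat > h.py <<'E'
import numpy as np, cv2
from bench import env, imaging
def snap(n,f):
    p,d=imaging.snapshot(n); cv2.imwrite(f'pics/{f}.png',cv2.cvtColor(p,cv2.COLOR_RGB2BGR)); np.save(f'pics/{f}.npy',d); return p,d
def cloud(n,d):
    c=imaging.calibration(n); R=np.array(c['R']);t=np.array(c['t'])
    h,w=d.shape; f=h/2/np.tan(np.radians(c['fov_y'])/2)
    v,u=np.mgrid[:h,:w]
    X=np.stack([(u-c['cx'])/f*d,(v-c['cy'])/f*d,d],-1)
    return (X-t)@R
E
python3 - <<'E'
from h import *
for n in('top','scene'):
    p,d=snap(n,n+'0'); c=imaging.calibration(n); print(n,c,(d>0).mean())
a=[cv2.imread(f'pics/{n}0.png') for n in('top','scene')]
o=env.get_obs();print(o['time'],o['eef_pos'],o['eef_rot'],o['force'])
E
```

```text
top {'fov_y': 53.02816617479773, 'cx': 256.68451297610153, 'cy': 191.54777690210798, 'R': array([[ 0.01647085, -0.99985922, -0.00320319],
       [-0.99446356, -0.01604927, -0.10384912],
       [ 0.1037831 ,  0.00489594, -0.9945879 ]]), 't': array([-52.62046047, 510.79076586, 882.0063719 ])} 0.9958546956380209
scene {'fov_y': 43.04225874440926, 'cx': 258.297682588711, 'cy': 180.42209436076052, 'R': array([[-0.54059591, -0.8411807 ,  0.01308058],
       [-0.61989088,  0.38777302, -0.68217841],
       [ 0.56876301, -0.37689139, -0.73106875]]), 't': array([238.57950099, 400.31319655, 722.03645126])} 0.9960581461588541
0.1 [ 151.71840596 -527.97723679  230.33766447] [-3.10879789e+00 -4.37957140e-01  6.57106576e-04] [-0.62452659 -1.09083135  0.44350685]
```

View pics/top0.png

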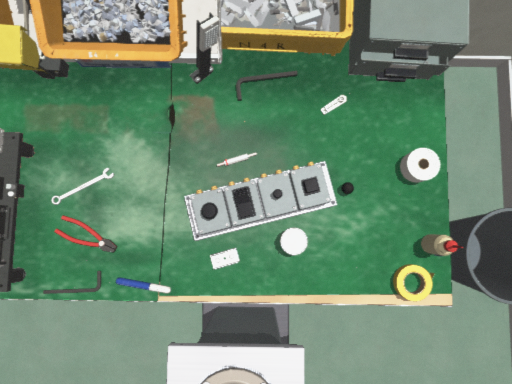

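View pics/scene0.png

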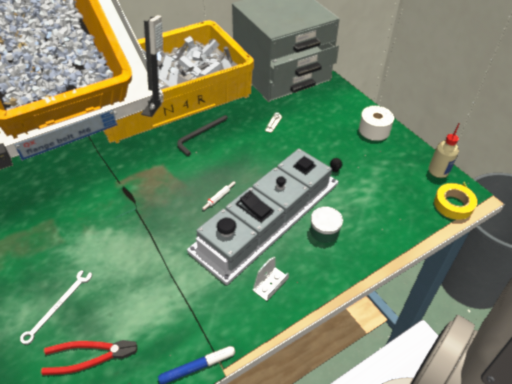

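The top view shows, left to right, the wide plunger (209,211), rocker (243,203), narrow plunger (277,195) and square key (310,186). The tin is at (294,241), the bracket at (225,259), the pin at (237,159) and the knob at (348,188). Next I measure positions from the depth in both views.

```bash
python3 - <<'E'
from h import *
for n in('top','scene'):
    d=np.load(f'pics/{n}0.npy'); P=cloud(n,d); im=cv2.imread(f'pics/{n}0.png').max(2)
    roi=(P[...,0]>350)&(P[...,0]<720)&(P[...,1]>250-600)&(P[...,1]<350)
    mod=roi&(P[...,2]>56)&(P[...,2]<68)
    k,l,s,c=cv2.connectedComponentsWithStats(cv2.morphologyEx((roi&(P[...,2]>52)&(P[...,2]<100)).astype('u1'),cv2.MORPH_CLOSE,np.ones((5,5))))
    i=1+np.argmax(s[1:,4]); m=(l==i)
    r=cv2.minAreaRect(P[m][:,:2].astype('f4')); print(n,'block rect',r,'z med',np.median(P[mod&m][:,2]))
    print(' bench z',np.median(P[roi&(abs(P[...,2])<8)][:,2]))
    hi=(m&(P[...,2]>69)).astype('u1')
    k,l,s,c=cv2.connectedComponentsWithStats(hi)
    for j in range(1,k):
        if s[j,4]<8: continue
        Q=P[l==j]; zt=np.percentile(Q[:,2],90); T=Q[Q[:,2]>zt-4]
        rr=cv2.minAreaRect(T[:,:2].astype('f4'))
        print('  ctl px',c[j].round(1),s[j,4],'mean',T.mean(0).round(1),'ztop',zt.round(1),'rect',np.round(rr[0],1),np.round(rr[1],1),round(rr[2],1))
    # loose
    lo=(roi&(P[...,2]>7)&~m).astype('u1'); k,l,s,c=cv2.connectedComponentsWithStats(lo)
    for j in range(1,k):
        if s[j,4]>25: Q=P[l==j]; print('  loose',c[j].round(0),s[j,4],Q.mean(0).round(0),Q[:,2].max().round(0))
E
```

```text
top block rect ((480.94866943359375, -51.396514892578125), (121.93236541748047, 315.72979736328125), 14.487401962280273) z med 62.490587624323894
 bench z 0.5619122720395564
  ctl px [310.8 185.2] 171 mean [ 522.2 -164.4   83.9] ztop 79.5 rect [ 481.8 -108.8] [ 33.1 173.2] 36.2
  ctl px [243.2 202.4] 373 mean [500.3 -10.3  83. ] ztop 84.1 rect [495.6 -11.7] [29.7 29.5] 16.9
  ctl px [276.9 193.3] 75 mean [500.  -88.5 113.8] ztop 86.5 rect [464.6 -71.6] [ 18.8 105. ] 64.4
  ctl px [208.9 210.3] 226 mean [461.7  58.8  99.5] ztop 87.3 rect [449.7  11.9] [133.2  34. ] 76.2
  loose [26. 56.] 462 [702. 341. 319.] 930.0
  loose [196.  79.] 46 [717.  78. 196.] 212.0
  loose [166. 112.] 33 [707. 183.  10.] 14.0
  loose [236. 159.] 155 [592.   8.  11.] 16.0
  loose [258. 206.] 1314 [478. -49.  26.] 930.0
  loose [347. 188.] 121 [ 523. -255.   36.] 930.0
  loose [102. 243.] 272 [386. 318.  14.] 930.0
  loose [293. 241.] 591 [ 398. -130.   43.] 930.0
  loose [223. 251.] 28 [371.  31.  39.] 52.0
scene block rect ((323.03802490234375, 116.92970275878906), (227.88299560546875, 785.951904296875), 44.463077545166016) z med 62.351435728506125
 bench z 0.35642798987863733
  ctl px [304.6 163. ] 171 mean [ 511.6 -157.8   88.4] ztop 78.7 rect [256.4  76.2] [ 35.2 753.7] 47.6
  ctl px [280.8 180.7] 83 mean [490.4 -83.   96.6] ztop 86.1 rect [234.9 107.1] [ 18.2 682. ] 53.4
  ctl px [254.7 204.1] 449 mean [485.1  -4.1  96.2] ztop 82.8 rect [243.  155.3] [ 33.  640.4] 56.6
  ctl px [226.2 225.7] 274 mean [456.3  62.4  88.5] ztop 86.6 rect [223.9 192.5] [ 33.4 571.5] 60.7
  loose [151. 108.] 91 [716.  78. 191.] 210.0
  loose [336. 164.] 135 [ 518. -256.   25.] 34.0
  loose [257. 236.] 2874 [443.  -3.  25.] 52.0
  loose [218. 195.] 162 [588.   8.  10.] 15.0
  loose [122. 194.] 43 [702. 181.   9.] 13.0
  loose [326. 224.] 897 [ 390. -126.   36.] 46.0
  loose [265. 270.] 244 [368.  33.  28.] 52.0
  loose [116. 349.] 540 [382. 320.  11.] 17.0
```

```bash
python3 - <<'E'
from h import *
B={'key':(73,82),'wide':(82,91),'narrow':(80,90),'rock':(69,88)}
px={'top':{'key':(311,185),'wide':(209,210),'narrow':(277,193),'rock':(243,202)},'scene':{'key':(305,163),'wide':(226,226),'narrow':(281,181),'rock':(255,204)}}
for n in('top','scene'):
    P=cloud(n,np.load(f'pics/{n}0.npy')); C={}
    for k,(a,b) in B.items():
        u,v=px[n][k]; m=np.zeros(P.shape[:2],'u1'); cv2.circle(m,(u,v),22 if k=='rock' else 15,1,-1)
        m=((m>0)&(P[...,2]>a)&(P[...,2]<b)).astype('u1')
        q,l,s,c=cv2.connectedComponentsWithStats(m); T=P[l==1+np.argmax(s[1:,4])]
        r=cv2.minAreaRect(T[:,:2].astype('f4')); C[k]=r[0]
        print(n,k,len(T),T.mean(0).round(1),'med z',np.median(T[:,2]).round(1),'rect',np.round(r[0],1),np.round(r[1],1),round(r[2],1))
    w=np.array(C['wide'])-C['key']; print(n,'row yaw deg',np.degrees(np.arctan2(-w[0],w[1])),np.linalg.norm(w))
    m=(P[...,2]>58)&(P[...,2]<66)&(P[...,0]>380)&(P[...,0]<600)&(abs(P[...,1]+50)<190)
    q,l,s,c=cv2.connectedComponentsWithStats(cv2.morphologyEx(m.astype('u1'),cv2.MORPH_CLOSE,np.ones((9,9))))
    m&=l==1+np.argmax(s[1:,4]); print('  tops',cv2.minAreaRect(P[m][:,:2].astype('f4')))
E
```

```text
top key 159 [ 523.  -164.9   77.4] med z 77.6 rect [ 523.3 -165.3] [28.  28.3] 14.9
top wide 192 [462.   60.4  85.3] med z 85.3 rect [462.5  60.3] [33.7 34.2] 11.9
top narrow 69 [502.8 -89.6  84.1] med z 84.1 rect [502.3 -89.5] [17.7 20.1] 89.7
top rock 372 [481.4 -15.   78. ] med z 77.1 rect [480.5 -14.2] [62.5 32. ] 14.7
top row yaw deg 15.069577513771312 233.6944045334692
  tops ((492.7952575683594, -52.22630310058594), (91.70932006835938, 307.8479919433594), 15.113577842712402)
scene key 141 [ 519.5 -165.2   77. ] med z 77.0 rect [ 520.3 -166.1] [27.6 29.9] 12.6
scene wide 226 [458.8  61.2  85. ] med z 85.1 rect [458.5  61. ] [34.2 33.6] 64.5
scene narrow 66 [499.1 -89.6  84.1] med z 84.2 rect [499.3 -90. ] [18.5 18.9] 22.6
scene rock 446 [478.  -14.3  77.3] med z 76.5 rect [478.6 -16. ] [59.  31.8] 16.0
scene row yaw deg 15.224050688408358 235.32927977658213
  tops ((490.0019226074219, -53.31207275390625), (93.2503890991211, 309.7225646972656), 15.02065658569336)
```

Depth in both views agrees: plate yaw is 15°, and the tool yaw already matches it. The targets are wide plunger (460.5, 60.8, 86), ridged end (501, -9, 83) and key (521.5, -165.5, 77). I'll close the jaws and travel.

arm_command([
  [[28,38,0,0],[28,38,0,0],[28,38,0,0],[28,38,0,0],[28,38,0,0],[28,38,0,0],[28,38,0,0],[28,38,0,0]],
], jaw=0)

```text
time: 0.9
eef_pos: [372.0, -216.7, 225.9]
eef_rot: [-3.111, -0.406, 0.013]
force: [1.0, -0.6, 0.5]
gripper_width: -0.0
```

arm_command([
  [[12,40,-5,0],[12,40,-5,0],[12,40,-10,0],[12,40,-15,0],[12,40,-15,0],[12,40,-15,0],[12,35,-15,0],[4,5,-10,0]],
])

```text
time: 1.7
eef_pos: [463.8, 81.9, 133.4]
eef_rot: [-3.108, -0.422, 0.003]
force: [-0.9, -0.1, 0.9]
gripper_width: 0.2
```

```bash
python3 -c "
from h import *
o=env.get_obs();print(o['time'],o['eef_pos'],o['eef_rot'],o['force'])"
```

```text
1.7 [463.76814719  81.9298927  133.3551996 ] [-3.10795312e+00 -4.22384753e-01  2.63158975e-03] [-0.93287165 -0.13488005  0.92186211]
```

arm_command([
  [[-2,-12,-5,0],[-1,-7,-5,0],[0,-2,-5,0],[0,0,-5,0],[0,0,-5,0],[0,0,-4,0],[0,0,-2,0],[0,0,0,0]],
])

```text
time: 2.5
eef_pos: [458.8, 53.7, 98.6]
eef_rot: [-3.112, -0.412, 0.01]
force: [-0.3, -0.2, 0.3]
gripper_width: -0.2
```

arm_command([
  [[1,3,-2,0],[1,2,-1,0],[0,1,0,0],[0,0,0,0],[0,0,0,0],[0,0,0,0],[0,0,0,0],[0,0,0,0]],
])

```text
time: 3.3
eef_pos: [461.8, 61.4, 96.2]
eef_rot: [-3.112, -0.414, 0.007]
force: [-0.2, -0.5, -0.7]
gripper_width: -0.2
```

```bash
python3 - <<'E'
from h import *
p,d=snap('scene','s1'); im=cv2.imread('pics/s1.png')[90:300,130:380]; cv2.imwrite('pics/s1c.png',cv2.resize(im,None,fx=2.8,fy=2.8,interpolation=cv2.INTER_CUBIC))
o=env.get_obs();print(o['eef_pos'],o['force'])
E
```

```text
[461.81783248  61.37752701  96.16097273] [-0.11695487 -0.69935631  0.07706134]
```

View pics/s1c.png

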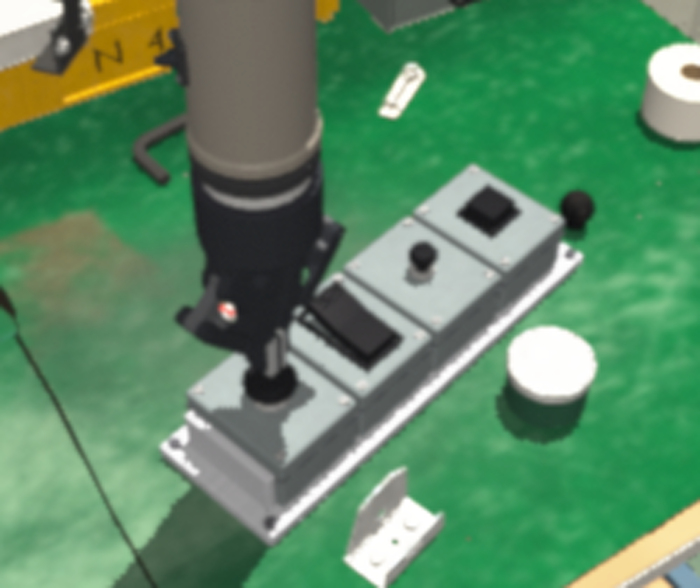

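The picture shows the closed fingertips just above the wide plunger at crop (270,370). I'll press down now.

arm_command([
  [[0,0,-3,0],[0,0,-3,0],[0,0,-3,0],[0,0,-3,0],[0,0,-3,0],[0,0,-3,0],[0,0,-3,0],[0,0,-3,0]],
])

```text
time: 4.15
eef_pos: [462.3, 61.3, 77.8]
eef_rot: [3.112, 0.413, -0.007]
force: [-9.4, -2.3, 28.6]
gripper_width: 0.1
```

arm_command([
  [[0,0,-3,0],[0,0,-3,0],[0,0,5,0],[0,0,12,0],[0,0,15,0],[0,0,10,0],[0,0,0,0],[0,0,0,0]],
])

```text
time: 4.95
eef_pos: [462.6, 61.5, 122.2]
eef_rot: [3.108, 0.414, -0.005]
force: [-1.3, -0.9, 1.0]
gripper_width: -0.1
```

arm_command([
  [[8,-15,0,0],[8,-15,0,0],[8,-15,0,0],[6,-10,0,0],[3,-5,0,0],[1,-1,0,0],[0,0,0,0],[0,0,0,0]],
])

```text
time: 5.75
eef_pos: [494.2, 0.3, 118.0]
eef_rot: [3.11, 0.42, -0.018]
force: [0.7, 0.4, 0.6]
gripper_width: 0.1
```

```bash
python3 - <<'E'
from h import *
for n,u,v in(('top',209,210),('scene',226,227)):
    p,d=snap(n,n+'2'); P=cloud(n,d)[v-12:v+13,u-12:u+13].reshape(-1,3)
    T=P[(P[:,2]>72)&(P[:,2]<92)]; print(n,len(T),np.median(T,0).round(1))
o=env.get_obs();print(o['eef_pos'],o['force'])
im=cv2.imread('pics/scene2.png')[90:300,130:380]; cv2.imwrite('pics/s2c.png',cv2.resize(im,None,fx=2.8,fy=2.8,interpolation=cv2.INTER_CUBIC))
E
```

```text
top 0 [nan nan nan]
scene 258 [457.4  61.2  77.7]
[4.94193980e+02 3.79959492e-01 1.18121604e+02] [-0.11287608 -0.20874477 -0.12763846]
  return _methods._mean(a, axis=axis, dtype=dtype,
  ret = um.true_divide(
```

View pics/s2c.png

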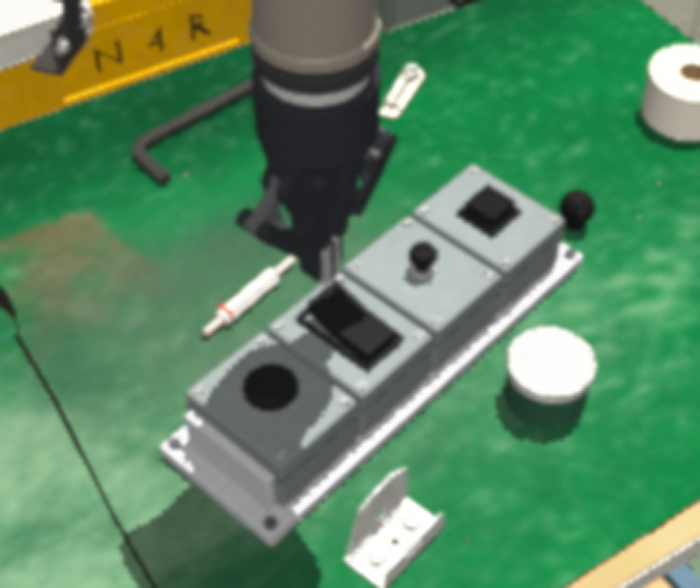

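The plunger is down, with no stem visible at crop (270,388), and the rocker is still plain-end down. I'll compare its travel with the same method as before.

```bash
python3 - <<'E'
from h import *
for f in('scene0','scene2'):
    P=cloud('scene',np.load(f'pics/{f}.npy')); 
    for c,lab in(((456,463),'c'),((448,472),'w')):
        m=(abs(P[...,0]-459)<(c[1]-c[0])/2)&(abs(P[...,1]-61)<(c[1]-c[0])/2)&(P[...,2]>65)&(P[...,2]<95)
        print(f,lab,m.sum(),np.percentile(P[m][:,2],[10,50,90]).round(2))
    m=(abs(P[...,0]-432)<5)&(abs(P[...,1]-54)<8)&(P[...,2]>50)&(P[...,2]<80); print('  module',np.median(P[m][:,2]))
E
```

```text
scene0 c 12 [84.44 85.13 85.92]
scene0 w 153 [68.25 85.13 86.68]
  module 62.45756696034587
scene2 c 13 [78.18 78.77 79.99]
scene2 w 135 [76.33 78.2  79.83]
  module 62.45992132675908
```

A 28 N reading against 4 N of friction, with the TCP at 77.8 (stop height 78), means the plunger is on its stop. Now I'll position over the rocker's ridged end.

arm_command([
  [[3,-4,-8,0],[2,-3,-8,0],[1,-1,-4,0],[0,0,0,0],[0,0,0,0],[0,0,0,0],[0,0,0,0],[0,0,0,0]],
])

```text
time: 6.65
eef_pos: [500.2, -7.2, 96.2]
eef_rot: [3.11, 0.424, -0.018]
force: [-0.5, 0.0, 0.1]
gripper_width: 0.1
```

arm_command([
  [[0.5,-1,-3,0],[0,0,-3,0],[0,0,-3,0],[0,0,-3,0],[0,0,-3,0],[0,0,-3,0],[0,0,-3,0],[0,0,-3,0]],
])

```text
time: 7.45
eef_pos: [506.4, -6.9, 74.0]
eef_rot: [3.11, 0.425, 0.002]
force: [-0.7, 0.6, 8.4]
gripper_width: 0.2
```

arm_command([
  [[-1,0,-3,0],[-1,0,-3,0],[-1,0,-3,0],[0,0,-3,0],[0,0,-3,0],[0,0,-3,0],[0,0,-3,0],[0,0,-3,0]],
])

```text
time: 8.25
eef_pos: [506.6, -6.9, 73.6]
eef_rot: [3.095, 0.423, 0.009]
force: [-5.3, 0.4, 22.2]
gripper_width: 0.1
```

On its stop at 22 N. I'll lift, move aside, and check.

arm_command([
  [[0,0,5,0],[0,0,15,0],[0,0,20,0],[0,0,20,0],[5,-25,5,0],[8,-30,0,0],[8,-30,0,0],[0,-10,0,0]],
])

```text
time: 9.05
eef_pos: [517.5, -103.3, 135.3]
eef_rot: [3.095, 0.435, -0.025]
force: [-0.1, 0.1, -0.3]
gripper_width: -0.1
```

```bash
python3 - <<'E'
from h import *
p,d=snap('scene','s3'); P=cloud('scene',d); P0=cloud('scene',np.load('pics/scene0.npy'))
o=env.get_obs();print(o['time'],o['eef_pos'],o['eef_rot'],o['force'])
for s in(-22,22):
    c=np.array([478.3,-15])+s*np.array([.966,.259])
    for Q in(P0,P):
        m=(np.hypot(Q[...,0]-c[0],Q[...,1]-c[1])<6)&(Q[...,2]>66)&(Q[...,2]<95); print(s,m.sum(),np.median(Q[m][:,2]).round(1) if m.any() else None)
m=(np.hypot(P[...,0]-459,P[...,1]-61)<12)&(P[...,2]>66)&(P[...,2]<95); print('wide',m.sum(),np.median(P[m][:,2]))
im=cv2.imread('pics/s3.png')[90:300,130:380]; cv2.imwrite('pics/s3c.png',cv2.resize(im,None,fx=2.8,fy=2.8,interpolation=cv2.INTER_CUBIC))
E
```

```text
9.1 [ 516.72207126 -103.6593635   135.04533153] [ 3.09562604  0.43330599 -0.0266848 ] [ 0.15142404 -1.51349194 -0.50280201]
-22 26 74.5
-22 29 83.1
22 26 82.9
22 25 74.8
wide 107 78.48309116316659
```

View pics/s3c.png

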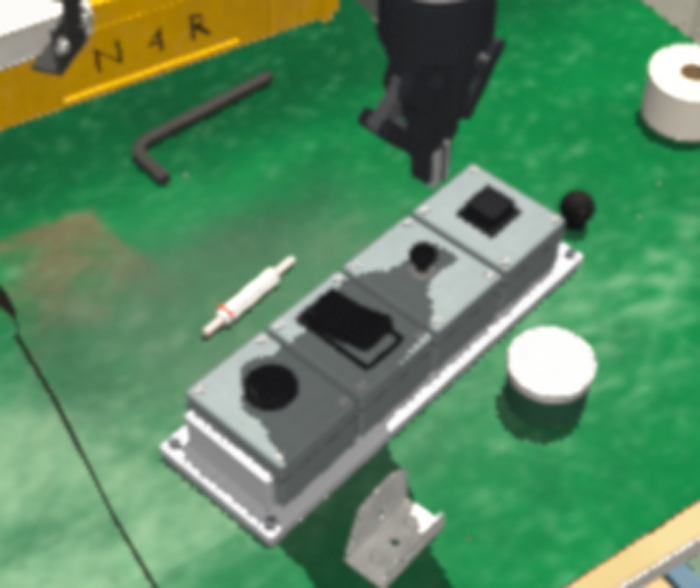

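The rocker has tipped fully: ridged end 82.9→74.8, plain end 74.5→83.1. Before the key, I'll check the plunger height better by averaging several depth frames.

```bash
python3 - <<'E'
from h import *
for n,c in(('scene',(459,61)),('top',(462.3,60.3))):
    def st(d):
        P=cloud(n,d); m=(np.hypot(P[...,0]-c[0],P[...,1]-c[1])<11)&(P[...,2]>66)&(P[...,2]<95)
        return m.sum(),np.median(P[m][:,2]).round(2),P[m][:,2].mean().round(2)
    print(n,'before',st(np.load(f'pics/{n}0.npy')))
    D=[imaging.snapshot(n)[1] for _ in range(5)]
    print([st(d) for d in D]); print('med',st(np.median(D,0)))
E
```

```text
scene before (np.int64(92), np.float64(85.33), np.float64(85.01))
[(np.int64(86), np.float64(78.43), np.float64(78.46)), (np.int64(91), np.float64(78.48), np.float64(78.41)), (np.int64(88), np.float64(78.0), np.float64(78.13)), (np.int64(88), np.float64(78.41), np.float64(78.37)), (np.int64(88), np.float64(78.1), np.float64(78.25))]
med (np.int64(89), np.float64(78.29), np.float64(78.34))
top before (np.int64(80), np.float64(85.52), np.float64(85.65))
[(np.int64(79), np.float64(78.4), np.float64(78.22)), (np.int64(77), np.float64(78.26), np.float64(78.34)), (np.int64(79), np.float64(78.42), np.float64(78.26)), (np.int64(79), np.float64(78.52), np.float64(78.35)), (np.int64(78), np.float64(78.69), np.float64(78.61))]
med (np.int64(78), np.float64(78.61), np.float64(78.46))
```

Heights read about 78.4 with a known +0.45 bias (module tops read 62.45), so the plunger is at 78.0, fully in. Now the key.

arm_command([
  [[0,-15,0,0],[1,-15,0,0],[1,-14,-5,0],[1,-8,-10,0],[0,-3,-10,0],[0,0,-6,0],[0,0,0,0],[0,0,0,0]],
])

```text
time: 10.4
eef_pos: [519.8, -159.6, 101.3]
eef_rot: [3.097, 0.441, -0.025]
force: [-0.4, -0.1, -0.2]
gripper_width: 0.1
```

arm_command([
  [[1,-3,-3,0],[0.5,-2,-3,0],[0,0,-3,0],[0,0,0,0],[0,0,0,0],[0,0,0,0],[0,0,0,0],[0,0,0,0]],
])

```text
time: 11.2
eef_pos: [522.8, -162.9, 92.8]
eef_rot: [3.096, 0.447, -0.02]
force: [-0.1, -0.4, -0.6]
gripper_width: -0.4
```

arm_command([
  [[-0.5,-2,-3,0],[0,0,-3,0],[0,0,-3,0],[0,0,-3,0],[0,0,-3,0],[0,0,-3,0],[0,0,-3,0],[0,0,-3,0]],
])

```text
time: 12.0
eef_pos: [522.6, -165.3, 70.7]
eef_rot: [3.094, 0.446, -0.02]
force: [-9.6, 1.7, 30.4]
gripper_width: -0.2
```

The key is on its stop: z 70.7 (71 is full travel), 30 N. I'll lift straight off and move clear.

arm_command([
  [[0,0,-2,0],[0,0,5,0],[0,0,15,0],[0,0,20,0],[0,0,25,0],[0,0,25,0],[0,0,10,0],[0,0,0,0]],
])

```text
time: 12.8
eef_pos: [521.8, -164.7, 173.3]
eef_rot: [3.093, 0.447, -0.023]
force: [-0.7, -0.7, -2.3]
gripper_width: -0.2
```

arm_command([
  [[-5,-20,0,0],[-10,-35,0,0],[-10,-35,0,0],[-10,-35,0,0],[-5,-20,0,0],[0,-5,0,0],[0,0,0,0],[0,0,0,0]],
])

```text
time: 13.6
eef_pos: [475.8, -313.4, 161.9]
eef_rot: [3.104, 0.46, -0.04]
force: [-0.1, 0.4, -0.5]
gripper_width: -0.3
```

```bash
python3 - <<'E'
from h import *
p,d=snap('scene','s4'); p2,d2=snap('top','t4')
o=env.get_obs();print(o['time'],o['eef_pos'],o['force'],abs(o['dq']).max())
L={'wide':(459,61),'ridged':(499.5,-9.3),'plain':(457,-20.7),'narrow':(499.2,-89.8),'key':(520,-165.8)}
for n,dx,D in(('scene',0,('scene0','s4')),('top',3,('top0','t4'))):
  for k,c in L.items():
    r=[]
    for f in D:
        Q=cloud(n,np.load(f'pics/{f}.npy')); m=(np.hypot(Q[...,0]-c[0]-dx,Q[...,1]-c[1])<6)&(Q[...,2]>64)&(Q[...,2]<95); r.append((int(m.sum()),np.median(Q[m][:,2]).round(1)))
    print(n,k,r)
im=cv2.imread('pics/s4.png')[90:300,130:380]; cv2.imwrite('pics/s4c.png',cv2.resize(im,None,fx=2.8,fy=2.8,interpolation=cv2.INTER_CUBIC))
E
```

```text
13.7 [ 476.29859205 -312.72142399  162.29928511] [-0.02080574 -0.1423986   0.67809222] 0.008115825834550604
scene wide [(26, np.float64(85.2)), (27, np.float64(78.6))]
scene ridged [(25, np.float64(82.8)), (23, np.float64(74.3))]
scene plain [(26, np.float64(74.5)), (31, np.float64(83.5))]
scene narrow [(34, np.float64(84.0)), (38, np.float64(83.4))]
scene key [(21, np.float64(77.5)), (19, np.float64(77.6))]
top wide [(22, np.float64(84.9)), (23, np.float64(78.3))]
top ridged [(23, np.float64(84.1)), (22, np.float64(74.8))]
top plain [(24, np.float64(74.3)), (25, np.float64(84.1))]
top narrow [(24, np.float64(84.8)), (23, np.float64(84.7))]
top key [(22, np.float64(77.8)), (21, np.float64(77.8))]
```

View pics/s4c.png

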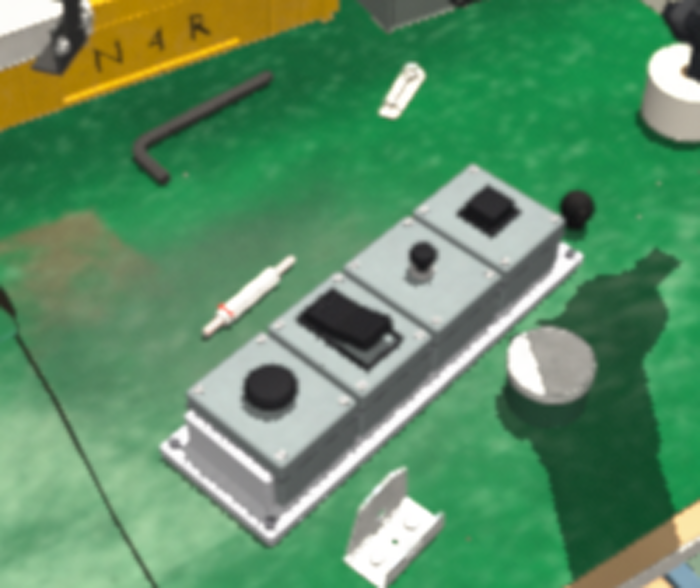

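The final picture shows the wide plunger in at (270,388), the rocker's plain end up at (390,330), the key up at (490,208) and the loose items unmoved. The arm is clear, so I'll hand in.

```bash
python3 -c "
from bench import env
print(env.job_done(), env.get_obs()['time'])"
```

```text
the job is handed in; nothing more can be done
the job is handed in; nothing more can be done
```

I pressed the three controls in the order asked, with the fingers closed, and handed the job in at about 13.7 s on the robot's clock. No verdict was reported.

| Control | While pressed | Final camera check |
|---|---|---|
| Wide plunger | Stopped at 28.6 N, z 77.8 (full travel 78) | Top reads about 78.4, roughly 78 after the camera's +0.45 mm offset |
| Rocker, ridged end | Stopped at 22 N | Ridged end 83→74.5, plain end 74.5→84 |
| Square key | Stopped at 30 N, z 70.7 (full travel 71) | Back up at 77.7 |

- **Not touched:** the narrow plunger height is unchanged at about 84. The loose things stand where they were in the last picture (a visual check, not measured), and the arm was clear of everything.
- **One check that disagreed:** the wide plunger's drop by depth was about 6.6–7 mm, not the nominal 8 mm. Its starting top read 0.5–1 mm low against the stated 86 mm. I relied on the hard stop and the final height to judge it fully in.
- **A small slip:** the fingertip slid about 6 mm outward along the rocker while pressing, but the rocker still tipped fully.

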